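# Fit the spacer and hand-rest bridge over a wet painting

### The arm

A 7-joint arm with a two-finger parallel gripper is mounted at the origin on the work surface. World frame = base frame: x ahead of the robot, y to its left, z up, the work surface at z = 0. Lengths are in m, angles in rad, forces in N, time in s.
With the tool pointing down it reaches from about 0.425 to 0.95 m from the base axis. Payload 4.7 kg.
Tool frame: the origin (TCP) lies on the centre line of the jaws, within the pads' length; the fingertips stand robot.nose_length ahead of it and the grasp point (between the pads) lies 8 mm behind it (robot.nose_length is the distance from the TCP to the fingertips, in m); z points along the fingers, y is the line along which they close (so a half turn about z gives the same grasp; the last joint's range is limited). The gripper opens to 85 mm and grips with 20 to 120 N. Pads are 22 mm wide; open, the fingers measure 114 mm over their backs; the gripper's body (76 mm by 85 mm) begins 54 mm behind the grasp point. The pads swing forward as they close: fully open they stand 13 mm farther back than shut.
Start: joints at [-1.285, 0.469, -0.049, 1.532, 0.024, 1.141, -0.082], TCP at [0.209, 0.642, 0.242] pointing down, gripper open.
Joint ranges: [-2.59, 2.59], [-0.33, 1.99], [-1.39, 1.29], [0.1, 2.45], [-1.04, 4.18], [0.21, 1.99], [-2.66, 2.66]. Speed limits (rad/s): [2.57, 2.57, 3.14, 3.14, 3.14, 3.14, 3.14].

### API

Orientations are given as [roll, pitch, yaw] about the fixed x, y, z axes, in that order (R = Rz(yaw) Ry(pitch) Rx(roll)).
In Python, from plant import robot gives the robot as it stands. Calls block until the motion is done:
- robot.goto(position, orientation): joint-space move of the TCP to a pose.
- robot.move_straight(position, vel=0.15, attitude=None, contact_N=None): straight line of the TCP; attitude=None keeps the orientation; vel is the mean speed in m/s. With contact_N (N) it stops when the force on the tool has changed by that much, and returns True; else False.
- robot.move_joints(angles): joint-space move.
- robot.grip(opening, strength=None): opening from 0.0 (shut) to 1.0 (fully open); strength is the grip in N (None keeps the last); returns when the fingers have stopped.
- robot.sleep(seconds).
- robot.inverse_kinematics(position, orientation): joint angles nearest the present ones, or None.
- robot.sense(): the state.
- robot.grab_frame(name): name is "side" or "top"; returns a dict with "image" (400x640x3 uint8, red, green, blue), "range_z" (400x640 float32, m along the optical axis (not along the pixel's ray), 0 where there is no reading), "fx", "fy", "cx", "cy" (pixels), "R" (3x3) and "t" (3): a world point X has camera coordinates R X + t. Camera axes: x right, y down, z forward; pixel columns grow to the right and rows downward; lengths in m; the calibration is good to about 2 mm. A picture is of the moment at which its call begins.
A pose or a line that the arm cannot do raises robot.IKError and nothing moves.
- robot.close_job(): hands the job in; it is judged then, once.
The state is a dict: "t": time; "joint_pos": joint angles; "joint_velocities": joint speeds; "effort": joint torques, N m; "tcp_pos": TCP position; "tcp_rot": TCP orientation; "wrist_force": force on the tool from outside, world axes, zero at the start; "torque": the same for the moment, N m; "opening": opening from 0.0 (shut) to 1.0 (fully open); "gripper_force": force on a finger pad.
Only numpy, scipy, OpenCV 4.12 (cv2) and the standard library are available. Lean on these libraries where they do the work, as an engineer would, in place of code of your own. Each camera call takes 0.05 s, during which the arm holds its last target. There are 200 camera calls.

### The job

Set up the hand-rest bridge over the wet painting: of the three loose spacers, take the one as tall as the spacer already fitted on one post, and slide it over the bare post until it is fully home on the board, lowering it rather than letting it drop. Then lay the wooden bridge across, with both post tops through its slots, so that it sits level on the two spacers, and let go. Do not touch the painting, and leave the other two spacers, the glass jar and the phone where they are.

Things in the scene. Friction and masses are not known exactly. Their poses are not given: they have to be found in the camera images.
- board: Fixed flat plywood board, 170 (x) x 230 (y) x 12 mm; origin at centre of underside. Upright steel posts at y = +90 and -90 mm, x = 0: diameter 14 mm, rising 74 mm above the board's top face, the last 8 mm tapering to a 7 mm tip. The post at +90 carries a fixed aluminium spacer tube (27 mm outside, 55 mm tall, top 67 mm above the origin); the post at -90 is bare.
- painting: The wet watercolour sheet on the board between the posts, 150 (x) x 120 (y) x 2 mm, centred on the board, its underside 12 mm above the board's underside; origin at the centre of its underside. Must not be touched.
- free_post_foot (a point): Point on the axis of the bare post at the level of the board's top face, where the middle of the spacer's underside belongs; axes as the board's.
- fitted_spacer_top (a point): Centre of the top face of the spacer already fitted, 55 mm above the board's top face.
- rest_centre (a point): Midway between the two posts, 55 mm above the board's top face: where the centre of the bridge's underside belongs; axes as the board's.
- spacer: The matching loose spacer: plain aluminium tube standing upright, outside diameter 27 mm, bore 17 mm, 55 mm tall; origin at the centre of its underside, z along its axis. It is the middle one in height of the three loose spacers.
- short_spacer: A spacer of the same diameters but only 40 mm tall (too short), standing upright; origin at the centre of its underside. Leave it.
- long_spacer: A spacer of the same diameters but 70 mm tall (too long), standing upright; origin at the centre of its underside. Leave it.
- bridge: Flat wooden bar, 50 mm wide (its x), 230 mm long (its y), 12 mm thick, lying flat on the table; origin at the centre of its underside, z up. Two through slots centred at y = +90 and -90 mm, each 20 mm (x) by 28 mm (y); either end may go to either post.
- jar: Empty glass jar, 68 mm across and 85 mm tall, standing; origin at the centre of its underside. Leave it.
- phone: Black phone lying flat, 72 (x) x 146 (y) x 9 mm; origin at the centre of its underside. Leave it.
Mind the look-alikes: they are no part of the job. Leave any green or pink look-alike of the spacer alone.

How it is judged:
By the outcome, as a careful person would: the job done as asked, in the order asked, and still so for the second after the job is handed in, with the robot touching nothing.
It also fails if it takes over 70 s, if anything falls off the work surface, if the arm or the gripper's body presses on something with over 40 N, if the wrist force passes 120 N, or if a joint passes its speed limit or range.

## Working session

There is one attempt and no reset: what is moved stays moved. The work goes in short steps, each a Python script; the robot and the scene stay as the last script left them, time stands still between calls to the robot, and variables do not carry over. Pictures are saved under pics/ and viewed, at most 10 in all, crops included, and the job is handed in when it is done.

```bash
ls; mkdir -p pics; cat > h.py <<'E'
import numpy as np, cv2
from plant import robot
def shot(n,f):
    d=robot.grab_frame(n); cv2.imwrite(f,d["image"][:,:,::-1]); np.savez(f+".npz",**d); return d
def world(d,u,v,z=None):
    """ray onto plane z, or by range if z None"""
    r=np.array([(u-d["cx"])/d["fx"],(v-d["cy"])/d["fy"],1.]); R=d["R"];t=d["t"]
    c=-R.T@t; w=R.T@r
    s=d["range_z"][int(v),int(u)] if z is None else (z-c[2])/w[2]
    return c+s*w
def cloud(d):
    v,u=np.mgrid[:400,:640]; z=d["range_z"]
    P=np.stack([(u-d["cx"])/d["fx"]*z,(v-d["cy"])/d["fy"]*z,z],-1)
    W=(P-d["t"])@d["R"]; W[z==0]=np.nan; return W
E
python3 - <<'E'
from h import *
for n in("top","side"):
    d=shot(n,f"pics/{n}0.png"); print(n,-d["R"].T@d["t"],d["R"][2],d["fx"])
s=robot.sense(); print(robot.nose_length,s)
E
```

```text
pics
top [ 0.4117516  -0.02792     0.98183664] [ 0.10278943  0.01724977 -0.99455356] 419.0831188025449
side [ 0.00089798 -0.5248931   0.75169723] [ 0.52931628  0.5057349  -0.68121692] 385.0630066507986
0.011 {'t': 0.1, 'joint_pos': array([-1.28491768,  0.46937077, -0.04861541,  1.53353815,  0.02412381,
        1.14097899, -0.08224548]), 'joint_velocities': array([-0.00045933, -0.00115712,  0.00150228, -0.00265092,  0.00074274,
       -0.00061353,  0.00036915]), 'effort': array([ 6.81081474e-04, -5.11516678e+01, -4.68793628e-02, -2.38390106e+01,
        1.07631146e-02,  4.33701280e-03, -6.73543525e-06]), 'tcp_pos': array([0.20881412, 0.64138242, 0.24137504]), 'tcp_rot': array([-3.13988534e+00,  6.93918010e-05,  2.82692500e+00]), 'wrist_force': array([-0.02842551,  0.01327555,  0.0749113 ]), 'torque': array([-0.01300579, -0.04337159, -0.0037061 ]), 'gripper_force': 0.0, 'opening': 1.0022109629033973}
```

View pics/top0.png

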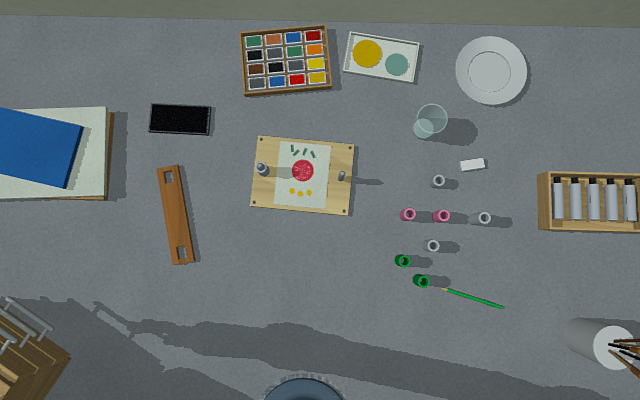

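View pics/side0.png

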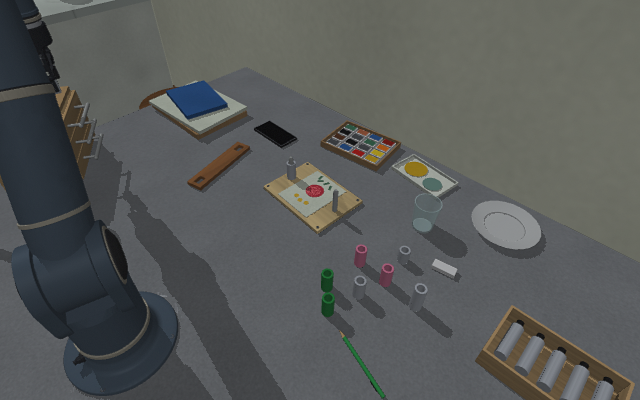

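The top view shows three grey tubes at (438,181), (485,218) and (433,245). The pink ones at (408,214) and (442,215) and the green ones at (403,260) and (422,281) are look-alikes. The bare post is at (341,176), the fitted spacer at (263,169), and the bridge spans (170,170) to (183,258). Next I'll measure heights and poses.

```bash
cat > m.py <<'E'
from h import *
def load(f): return dict(np.load(f))
T=load("pics/top0.png.npz");S=load("pics/side0.png.npz")
W=cloud(T);V=cloud(S)
print("table z", np.nanmedian(W[290:300,200:240,2]),np.nanmedian(V[230:240,180:220,2]))
for n,(u,v),(a,b) in [("A",(438,181),(404,255)),("B",(485,218),(420,295)),("C",(433,245),(360,288)),("fit",(263,169),(291,168)),("bare",(341,176),(335,200))]:
  for C,(x,y),r in((W,(u,v),12),(V,(a,b),18)):
    p=C[y-r:y+r,x-r:x+r].reshape(-1,3); p=p[p[:,2]>(.02)]
    h=np.percentile(p[:,2],97); q=p[p[:,2]>h-.006]
    print(n,"h%.4f"%h,"n",len(q),"mid",((q.max(0)+q.min(0))/2).round(4),"size",(q.max(0)-q.min(0)).round(4))
# bridge by colour
hsv=cv2.cvtColor(T["image"],cv2.COLOR_RGB2HSV)
m=cv2.inRange(hsv,(5,110,60),(20,255,255)); m[:150]=0;m[280:]=0;m[:,:140]=0;m[:,215:]=0
c=max(cv2.findContours(m,cv2.RETR_EXTERNAL,cv2.CHAIN_APPROX_NONE)[0],key=cv2.contourArea)
g=np.array([world(T,*q,.012)[:2] for q in c[:,0]],np.float32)
print("bridge",cv2.minAreaRect(g*1000),"z",np.nanmedian(W[200:230,172:180,2]))
# board
m=cv2.inRange(hsv,(10,50,120),(30,200,255)); m[:125]=0;m[225:]=0;m[:,:235]=0;m[:,370:]=0
c=max(cv2.findContours(m,cv2.RETR_EXTERNAL,cv2.CHAIN_APPROX_NONE)[0],key=cv2.contourArea)
g=np.array([world(T,*q,.012)[:2] for q in c[:,0]],np.float32)
print("board",cv2.minAreaRect(g*1000))
crop=lambda d,x,y,w,h,k:cv2.resize(d["image"][y:y+h,x:x+w,::-1],None,fx=k,fy=k,interpolation=cv2.INTER_CUBIC)
a=crop(T,395,160,110,100,3.6);b=crop(S,340,230,110,100,3.6)
cv2.imwrite("pics/crop1.png",np.hstack([a,b]))
E
python3 m.py
```

```text
table z 0.000574014160152862 -0.0002872145059393614
A h0.0429 n 72 mid [ 0.5601 -0.2909  0.0405] size [0.0253 0.026  0.007 ]
A h0.0549 n 46 mid [ 0.4806 -0.2995  0.0529] size [0.0259 0.0234 0.0077]
B h0.0728 n 79 mid [ 0.4752 -0.3812  0.0704] size [0.0241 0.0259 0.0069]
B h0.0707 n 95 mid [ 0.4745 -0.3814  0.0687] size [0.0258 0.0258 0.008 ]
C h0.0577 n 73 mid [ 0.4117 -0.2751  0.0552] size [0.0242 0.0264 0.007 ]
C h0.0554 n 86 mid [ 0.4111 -0.2751  0.0528] size [0.0261 0.0255 0.0065]
fit h0.0869 n 22 mid [0.5741 0.1089 0.0847] size [0.0113 0.0111 0.0067]
fit h0.0823 n 15 mid [0.5718 0.1063 0.081 ] size [0.0087 0.0109 0.0081]
bare h0.0868 n 22 mid [ 0.562  -0.0698  0.0851] size [0.0091 0.0109 0.0052]
bare h0.0849 n 15 mid [ 0.5614 -0.0714  0.0834] size [0.0097 0.0121 0.0076]
bridge ((467.7967834472656, 312.3626708984375), (229.02508544921875, 50.36798095703125), 13.315424919128418) z 0.012725933580519044
board ((568.126953125, 19.457183837890625), (229.5159912109375, 169.41600036621094), 85.91777038574219)
```

View pics/crop1.png

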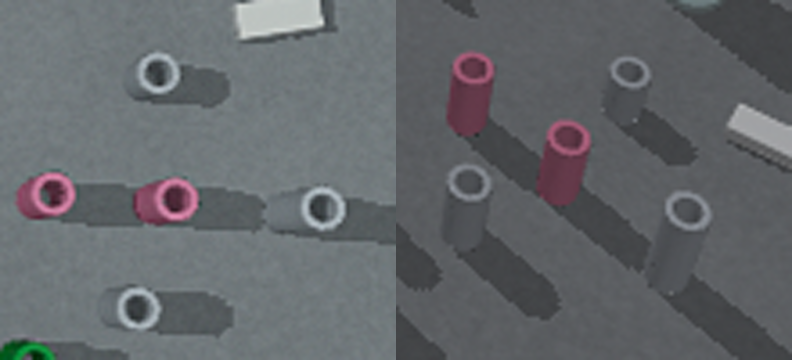

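Measured tops of the three candidates (pixels in the top view):
- (438,181): 43 mm, so this is the short one.
- (485,218): 72 mm, so this is the long one.
- (433,245): 56 mm, so this is the match. The crop confirms it is plain grey and the middle in height.

The board yaw is about -4°, and the rectangle sizes and post heights match the description. I'll pick the spacer now.

```bash
cat > pick.py <<'E'
from h import *
from math import pi
p=np.array([.4114,-.2751]); Y=np.deg2rad(86)
def best(pos):  # half turn equivalent: pick the smaller last-joint excursion
    c=[(abs(q[6]),y) for y in(Y,Y-pi) if (q:=robot.inverse_kinematics(pos,[pi,0,y])) is not None]; print(c); return min(c)[1]
y=best([*p,.25])
robot.goto([*p,.25],[pi,0,y]); robot.grip(.62,40)
robot.move_straight([*p,.10],vel=.15)
print(robot.move_straight([*p,.032],vel=.06,contact_N=5))
robot.grip(0,40); s=robot.sense(); print(s["opening"],s["gripper_force"],s["tcp_pos"],s["t"])
robot.move_straight([*p,.20],vel=.12)
b=np.array([.5619,-.0701])
robot.goto([*b,.20],[pi,0,y]); robot.move_straight([*b,.135],vel=.1)
s=robot.sense(); print(s["opening"],s["gripper_force"],s["tcp_pos"],s["tcp_rot"],s["wrist_force"],s["t"])
A=shot("top","pics/top1.png");B=shot("side","pics/side1.png")
W=cloud(B); np.set_printoptions(precision=4,suppress=True)
k=lambda d,x,y:cv2.resize(d["image"][y:y+100,x:x+110,::-1],None,fx=3.6,fy=3.6,interpolation=cv2.INTER_CUBIC)
cv2.imwrite("pics/crop2.png",np.hstack([k(A,290,125),k(B,280,120)]))
E
python3 pick.py
```

```text
[(np.float64(0.7018874319457372), np.float64(1.5009831567151235)), (np.float64(2.3768069221828734), np.float64(-1.6406094968746696))]
False
0.3124489975645054 39.22140394337475 [ 0.4116096  -0.2751863   0.03243274] 6.5917
0.30905158052213694 39.31012683548033 [ 0.56228843 -0.07048953  0.13540736] [3.14068664e+00 2.33577232e-04 1.50058250e+00] [ 0.47964559  0.29169175 -2.37737336] 9.9417
```

View pics/crop2.png

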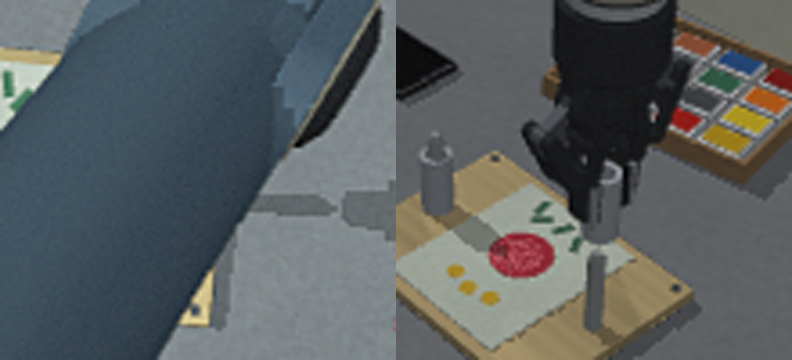

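The side crop shows the tube held upright just above the post, with the tube's lower end near crop (600,235) and the post tip near (597,255). I'll compare the two axes at subpixel level before lowering.

```bash
python3 - <<'E'
from h import *
B=dict(np.load("pics/side1.png.npz")); S0=dict(np.load("pics/side0.png.npz"))
pr=lambda d,X:(lambda c:(c[0]/c[2]*d["fx"]+d["cx"],c[1]/c[2]*d["fy"]+d["cy"]))(d["R"]@X+d["t"])
W=cloud(B)
def edges(z,xy):
    u,v=pr(B,np.array([*xy,z])); r=int(round(v)); g=cv2.cvtColor(B["image"],cv2.COLOR_RGB2GRAY)[r-1:r+2].mean(0)
    print("z%.3f pred u %.2f row %d"%(z,u,r), g[int(u)-8:int(u)+10].astype(int), "from col",int(u)-8)
for z in(.03,.04,.05,.06,.07): edges(z,(.5619,-.0701))
for z in(.108,.112,.116,.12): edges(z,(.5623,-.0705))
# cloud fit: tube surface points by height, circle centre with known radius
from scipy.optimize import least_squares
for nm,z0,z1,r in(("tube",.106,.125,.0135),("post",.025,.076,.007)):
    p=W.reshape(-1,3); p=p[np.isfinite(p[:,0])&(p[:,2]>z0)&(p[:,2]<z1)&(np.hypot(p[:,0]-.562,p[:,1]+.07)<.018)]
    f=least_squares(lambda c:np.hypot(p[:,0]-c[0],p[:,1]-c[1])-r,[.562,-.07],loss="soft_l1",f_scale=.001); print(nm,len(p),f.x.round(4))
E
```

```text
z0.030 pred u 334.46 row 205 [113 123 123 123 124 124  93  73  79  80  79  92 124 119 118 117 117 117] from col 326
z0.040 pred u 334.63 row 202 [157 147 140 128 115 123 107  70  78  79  78  86 122 119 119 120 122 123] from col 326
z0.050 pred u 334.81 row 200 [158 157 157 158 147 143 122  69  77  79  79  81 124 123 124 124 124 126] from col 326
z0.060 pred u 334.98 row 197 [159 160 160 158 158 160 153  66  74  79  78  81 117 120 121 121 127 133] from col 326
z0.070 pred u 335.16 row 194 [161 160 161 161 162 160  62  73  79  79  85 136 157 149 127 135 135 133] from col 327
z0.108 pred u 336.09 row 183 [105 142 163 107  75  75  75  82  86  87  86  86  83  78  97  96  95  95] from col 328
z0.112 pred u 336.17 row 182 [113 142 153  85  60  65  72  80  76  87  86  86  83  79  96  96  95  95] from col 328
z0.116 pred u 336.25 row 181 [144 141 110  59  42  54  74  77  65  87  87  86  84  80  94  96  95  95] from col 328
z0.120 pred u 336.33 row 179 [94 47 25 22 24 41 73 77 57 87 87 86 84 82 90 97 95 94] from col 328
tube 50 [ 0.5631 -0.0699]
post 75 [ 0.5621 -0.0702]
```

The tube axis is within about 1 mm of the post axis, at roughly +x, and the bore capture range is 5 mm. I'll shift slightly and lower with contact sensing.

```bash
python3 - <<'E'
from h import *
def st(m):
    s=robot.sense(); print(m,s["tcp_pos"].round(4),s["wrist_force"].round(2),round(s["opening"],3),round(s["t"],1)); return s
b=[.5612,-.0699]
robot.move_straight([*b,.125],vel=.05); st("a")
print(robot.move_straight([*b,.100],vel=.04,contact_N=6)); s=st("b")
if s["tcp_pos"][2]<.102:
    print(robot.move_straight([*b,.050],vel=.05,contact_N=8)); s=st("c")
    if s["tcp_pos"][2]<.052:
        print(robot.move_straight([*b,.041],vel=.015,contact_N=8)); st("d")
E
```

```text
a [ 0.5609 -0.0698  0.1246] [ 0.55  0.68 -0.66] 0.314 10.4
False
b [ 0.5613 -0.07    0.1001] [0.58 0.57 0.15] 0.312 11.2
False
c [ 0.5615 -0.07    0.0503] [ 0.45  0.83 -1.2 ] 0.315 12.3
True
d [ 0.5614 -0.0699  0.0445] [-1.27  0.53  6.04] 0.311 12.8
```

The tube is seated: it stopped at TCP z = 0.0445, and home was expected at 0.0444. I'll release, verify with the camera, then approach the bridge.

```bash
python3 - <<'E'
from h import *
from math import pi
r=robot.sense()["tcp_pos"]
robot.grip(.6); p=robot.sense()["tcp_pos"]
robot.move_straight([.5614,-.0699,.20],vel=.15)
c=[.468,.312]; th=np.deg2rad(13.3)
for y,Y in((th,th+np.deg2rad(72.7)),(th-pi,th-pi+np.deg2rad(72.7))):
    a=robot.inverse_kinematics([*c,.2],[pi,0,y]);b=robot.inverse_kinematics([.568,.0195,.2],[pi,0,Y])
    print(y,None if a is None else a.round(2) if hasattr(a,"round") else a,b)
q=robot.inverse_kinematics([*c,.2],[pi,0,th])
y=th if q is not None and abs(q[6])<2.2 else th-pi
robot.goto([*c,.2],[pi,0,y]); robot.grip(.8)
print(robot.sense()["t"],robot.sense()["tcp_pos"])
A=shot("top","pics/top2.png");B=shot("side","pics/side2.png")
W=cloud(B)
from scipy.optimize import least_squares
for nm,z0,z1,r in(("tube",.02,.06,.0135),("post",.072,.08,.007)):
    p=W.reshape(-1,3); p=p[np.isfinite(p[:,0])&(p[:,2]>z0)&(p[:,2]<z1)&(np.hypot(p[:,0]-.562,p[:,1]+.07)<.018)]
    f=least_squares(lambda c:np.hypot(p[:,0]-c[0],p[:,1]-c[1])-r,[.562,-.07],loss="soft_l1",f_scale=.001); print(nm,len(p),f.x.round(4))
for nm,x,yy in(("fit",.574,.109),("new",.562,-.07)):
    p=W.reshape(-1,3); d=np.hypot(p[:,0]-x,p[:,1]-yy); p=p[(d>.0085)&(d<.0135)&(p[:,2]>.058)]; print(nm,"top z",np.percentile(p[:,2],[50,80,95]).round(4))
# bridge from side
S=dict(np.load("pics/side0.png.npz")); hsv=cv2.cvtColor(S["image"],cv2.COLOR_RGB2HSV)
m=cv2.inRange(hsv,(5,110,60),(20,255,255)); k=np.zeros_like(m); k[135:195,180:258]=255; m&=k
P=cloud(S)[m>0]; P=P[P[:,2]>.007]
print("bridge side",cv2.minAreaRect((P[:,:2]*1000).astype(np.float32)),np.median(P[:,2]))
kk=lambda d,x,y:cv2.resize(d["image"][y:y+100,x:x+110,::-1],None,fx=3.6,fy=3.6,interpolation=cv2.INTER_CUBIC)
cv2.imwrite("pics/crop3.png",np.hstack([kk(A,250,125),kk(B,255,145)]))
E
```

```text
0.23212879051524585 [-1.5   0.59  1.21  1.9  -0.62  1.1  -1.38] [-0.77045961  0.44629885  0.88756917  1.87576807 -0.40603831  1.01128852
  0.22073434]
-2.909463863074547 [-1.11  0.36  0.57  1.88 -0.23  0.97  1.37] [ 0.71566251  0.61729214 -1.17443469  1.79516601  0.62167274  1.16004863
  2.41219116]
16.175 [0.46833932 0.31143354 0.20008987]
tube 108 [ 0.5622 -0.069 ]
post 13 [ 0.562 -0.07 ]
fit top z [0.0646 0.0664 0.0673]
new top z [0.0653 0.0667 0.0676]
bridge side ((450.44140625, 384.14678955078125), (229.4969024658203, 201.29798889160156), 13.32125473022461) 0.011419535246570377
```

View pics/crop3.png

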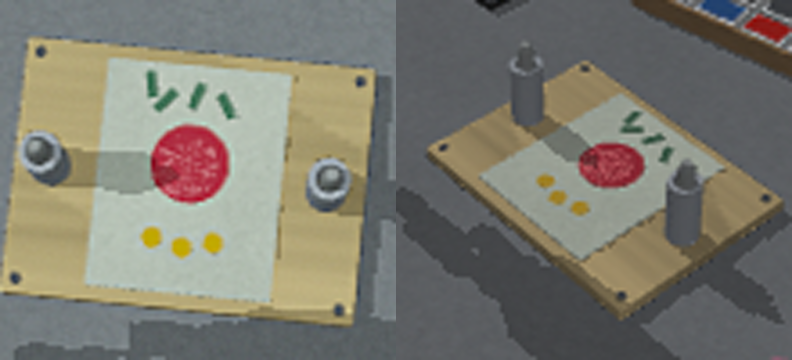

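The new spacer's top is at 0.0667 m, against 0.0664 m for the fitted one, and the crop shows both posts centred in their tubes. Next I'll pick the bridge and hover it over the posts.

```bash
python3 - <<'E'
from h import *
from math import pi
def st(m):
    s=robot.sense(); print(m,s["tcp_pos"].round(4),s["tcp_rot"].round(4),s["wrist_force"].round(2),round(s["opening"],3),round(s["gripper_force"],1),round(s["t"],1)); return s
c=[.4676,.3125]
robot.move_straight([*c,.05],vel=.15)
print(robot.move_straight([*c,.010],vel=.04,contact_N=6)); st("down")
robot.grip(0,60); s=st("grip")
if s["opening"]>.5:
    robot.move_straight([*c,.22],vel=.15); st("up")
    robot.goto([.568,.0195,.22],[pi,0,np.deg2rad(86)])
    robot.move_straight([.568,.0195,.125],vel=.1); st("hover")
    A=shot("top","pics/top3.png");B=shot("side","pics/side3.png")
    k=lambda d,x,y:cv2.resize(d["image"][y:y+130,x:x+140,::-1],None,fx=2.8,fy=2.8,interpolation=cv2.INTER_CUBIC)
    cv2.imwrite("pics/crop4.png",np.hstack([k(A,235,110),k(B,245,120)]))
E
```

```text
False
down [0.4678 0.3126 0.0102] [-3.1415e+00 -5.0000e-04  2.3210e-01] [-0.4  -0.37  0.55] 0.801 0.0 18.6
grip [0.468  0.3127 0.0107] [-3.1409e+00 -9.0000e-04  2.3210e-01] [-0.14 -0.41  5.43] 0.564 62.6 18.9
up [0.4671 0.3123 0.2191] [3.1408e+00 1.5000e-03 2.3210e-01] [ 0.41 -0.49 -1.73] 0.561 61.9 20.4
hover [0.5686 0.0194 0.1256] [ 3.1402e+00 -2.0000e-04  1.5009e+00] [-0.33 -0.55 -0.88] 0.565 61.9 22.9
```

View pics/crop4.png

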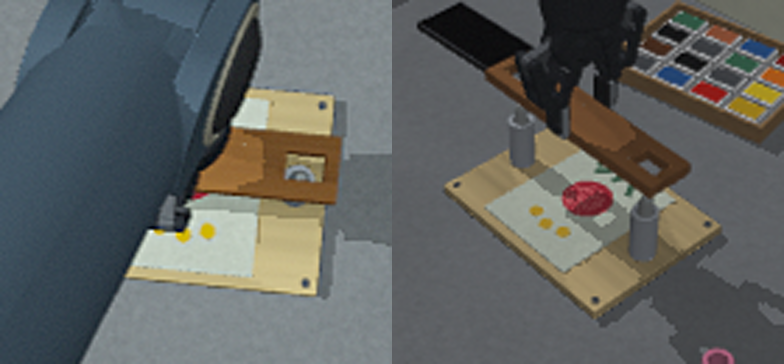

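The bridge is held level. The top view shows the bare-post slot near pixel (343,170) and the bar end near x = 356. I'll measure the slot's offset from the post.

```bash
python3 - <<'E'
from h import *
A=dict(np.load("pics/top3.png.npz"))
z=.1256-.0105+.012   # top face of the bar
hsv=cv2.cvtColor(A["image"],cv2.COLOR_RGB2HSV)
m=cv2.inRange(hsv,(5,130,50),(16,255,255)); m[:150]=0;m[195:]=0;m[:,:310]=0;m[:,365:]=0
cs,_=cv2.findContours(m,cv2.RETR_CCOMP,cv2.CHAIN_APPROX_NONE)
for c in cs:
    if cv2.contourArea(c)<60: continue
    g=np.array([world(A,*q,z)[:2] for q in c[:,0]],np.float32)*1000
    print(cv2.boundingRect(c),[np.round(v,1) for v in cv2.minAreaRect(g)])
W=cloud(A); print("bar top z",np.nanmedian(W[m>0][:,2]))
e=np.array([(.568+.09*np.sin(np.deg2rad(-4))),.0195-.09*np.cos(np.deg2rad(4))]);print("expected slot",e)
B=dict(np.load("pics/side3.png.npz"));hsv=cv2.cvtColor(B["image"],cv2.COLOR_RGB2HSV)
m=cv2.inRange(hsv,(3,130,40),(18,255,255));P=cloud(B);m=(m>0)&(P[...,2]>.105)&(P[...,2]<.14)&(P[...,0]<.66)
P=P[m]; print(len(P))
D=np.array([np.sin(np.deg2rad(4)),np.cos(np.deg2rad(4))]);N=np.array([D[1],-D[0]])
r=P[:,:2]-[.5686,.0194]; s=r@D;n=r@N
T=(P[:,2]>.118)
for lo in(-.115,-.07,.045,.08):
    k=T&(s>lo)&(s<lo+.03); print(lo,k.sum(), "z",np.median(P[k,2]).round(4) if k.any() else None,np.percentile(n[k],[1,99]).round(4) if k.any() else None)
print("s range",np.percentile(s[T],[.3,99.7]))
E
```

```text
(310, 156, 47, 27) [array([563.4, -49.3]), array([93. , 49.9]), np.float64(85.7)]
(335, 164, 17, 12) [array([562.1, -70.7]), array([23. , 33.1]), np.float64(1.5)]
bar top z 0.12763224558002823
expected slot [ 0.56172192 -0.07028076]
846
-0.115 145 z 0.126 [-0.0255  0.0243]
-0.07 162 z 0.1266 [-0.0259  0.0231]
0.045 34 z 0.1248 [-0.0253  0.0128]
0.08 61 z 0.1262 [-0.0251  0.0057]
s range [-0.11727205  0.11289221]
```

The slot measures (562.1, -70.7) mm and the post (562, -70) mm, with yaw 85.7°, so it's aligned. I'll lower it.

```bash
python3 - <<'E'
from h import *
from math import pi
def st(m):
    s=robot.sense(); print(m,s["tcp_pos"].round(4),s["wrist_force"].round(2),round(s["opening"],3),round(s["t"],1)); return s
b=[.568,.0197]
print(robot.move_straight([*b,.086],vel=.04,contact_N=6)); s=st("a")
if s["tcp_pos"][2]<.088:
    print(robot.move_straight([*b,.0735],vel=.012,contact_N=6)); s=st("b")
    if s["tcp_pos"][2]<.0795:
        robot.grip(.8); st("open"); p=robot.sense()["tcp_pos"]
        robot.move_straight([*b,.22],vel=.12); robot.goto([.45,.30,.30],[pi,0,np.deg2rad(50)]); st("clear")
A=shot("top","pics/top4.png");B=shot("side","pics/side4.png")
k=lambda d,x,y:cv2.resize(d["image"][y:y+130,x:x+140,::-1],None,fx=2.8,fy=2.8,interpolation=cv2.INTER_CUBIC)
cv2.imwrite("pics/crop5.png",np.hstack([k(A,235,110),k(B,245,120)]))
P=cloud(B).reshape(-1,3)
D=np.array([np.sin(np.deg2rad(4)),np.cos(np.deg2rad(4))]);N=np.array([D[1],-D[0]])
r=P[:,:2]-[.568,.0195]; s=r@D;n=r@N
for lo in(-.113,-.07,-.03,.03,.06,.106):
    q=P[(s>lo)&(s<lo+.01)&(abs(n)<.022)&(P[:,2]>.06)];print(lo,len(q),np.median(q[:,2]).round(4))
q=(P[:,2]>.072)&(P[:,2]<.084)&(abs(n)<.04)&(abs(s)<.13);print("s",np.percentile(s[q],[.5,99.5]),"n",np.percentile(n[q],[1,99]))
E
```

```text
False
a [0.5682 0.0197 0.0862] [-0.03 -0.36 -1.68] 0.566 24.2
True
b [0.568  0.0197 0.0776] [-0.31  0.47  4.49] 0.568 24.9
open [0.567  0.0199 0.0767] [ 0.28 -0.16 -0.72] 0.8 25.2
clear [0.4504 0.2989 0.2997] [ 0.14 -0.59  0.32] 0.798 27.8
-0.113 46 0.0786
-0.07 38 0.0783
-0.03 44 0.0785
0.03 40 0.0782
0.06 34 0.0786
0.106 29 0.0781
s [-0.11633102  0.11289641] n [-0.02538815  0.02573816]
```

View pics/crop5.png

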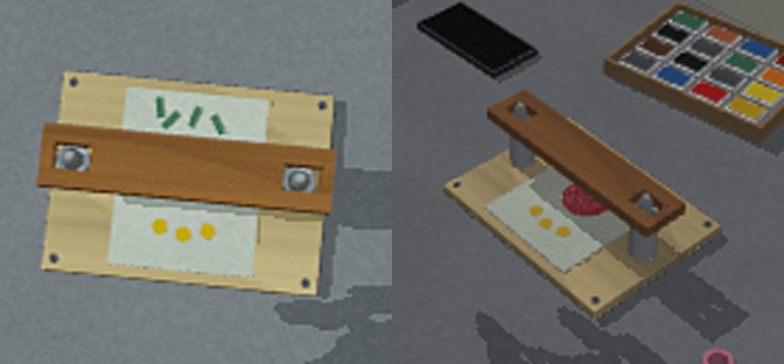

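The crop shows both post tips through the slots, at (72,158) and (300,180). The bridge is level, with its top at 78.1–78.6 mm along its length (79 mm expected), so I'm handing in.

```bash
python3 -c "
from plant import robot
print(robot.close_job())"
```

```text
the job is handed in; nothing more can be done
None
```

The matching spacer is fully home on the bare post, the bridge sits level on both spacers with both post tops through its slots, and the job is handed in at about 28 s of robot time.

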